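# Battery load test: fit the fuse and hold the test slide at the mark

## Robot

A 6-joint arm with a two-finger parallel gripper is mounted at the origin on the work surface. World frame = base frame: x ahead of the robot, y to its left, z up, the work surface at z = 0. Lengths are in m, angles in rad, forces in N, time in s.
With the tool pointing down it reaches from about 0.375 to 0.925 m from the base axis. Payload 5.7 kg.
Tool frame: the origin (TCP) lies on the centre line of the jaws, within the pads' length; the fingertips stand 14 mm ahead of it and the grasp point (between the pads) lies 5 mm behind it (env.tip_extent is the z of the fingertips in the tool frame, in m); z points along the fingers, y is the line along which they close (so a half turn about z gives the same grasp; the last joint's range is limited). The gripper opens to 88 mm and grips with 3 to 60 N. Pads are 20 mm wide; open, the fingers measure 115 mm over their backs; the gripper's body (75 mm by 178 mm) begins 61 mm behind the grasp point.
Start: joints at [-1.355, 0.359, 1.51, -0, 1.272, -0.115], TCP at [0.195, -0.567, 0.237] pointing down, gripper open.
Joint ranges: [-2.97, 2.97], [-1.01, 2.36], [0.21, 2.38], [-0.96, 4.11], [0.2, 2.71], [-2.98, 2.98]. Speed limits (rad/s): [2.39, 2.39, 3.14, 3.14, 3.14, 3.14].

## Interface

Orientations are given as a unit quaternion [x, y, z, w].
In Python, from bench import env, vision gives the robot as it stands (env), with the cameras (vision). Calls block until the motion is done:
- env.move_ptp(position, orientation): joint-space move of the TCP to a pose.
- env.servo_line(position, orientation=None, rate=0.15, contact_N=None): straight line of the TCP; orientation=None keeps the orientation; rate is the mean speed in m/s. With contact_N (N) it stops when the force on the tool has changed by that much, and returns True; else False.
- env.goto_joints(angles): joint-space move.
- env.move_gripper(opening): finger opening in m; the grip force is fixed at half the most; returns when the fingers have stopped.
- env.sleep(seconds).
- env.inverse_kinematics(position, orientation): joint angles nearest the present ones, or None.
- env.observe(): the state.
- vision.capture(name): name is "side" or "top"; returns a dict with "image" (420x560x3 uint8, blue, green, red), "range_z" (420x560 float32, m along the optical axis (not along the pixel's ray), 0 where there is no reading), "intrinsics" (3x3 intrinsics, pixels), "R" (3x3) and "t" (3): a world point X has camera coordinates R X + t. Camera axes: x right, y down, z forward; pixel columns grow to the right and rows downward; lengths in m; the calibration is good to about 2 mm. A picture is of the moment at which its call begins.
A pose or a line that the arm cannot do raises env.PlanningError and nothing moves.
- env.close_job(): hands the job in; it is judged then, once.
The state is a dict: "clock": time; "joint_pos": joint angles; "qvel": joint speeds; "joint_torque": joint torques, N m; "position": TCP position; "orientation": TCP orientation; "force": force on the tool from outside, world axes, zero at the start; "torque": the same for the moment, N m; "finger_gap": finger opening in m; "grip_force": force on a finger pad.
Only numpy, scipy, OpenCV 4.12 (cv2) and the standard library are available. Lean on these libraries where they do the work, as an engineer would, in place of code of your own. Each camera call takes 0.05 s, during which the arm holds its last target. There are 200 camera calls.

## Task

Of the three standing cartridge fuses, take the thickest one that goes into the round socket of the load tester, stand it fully down in the socket and let go of it. Then grip the tester's spring-return pull handle, draw it out until its pointer lines up with the brass mark on the scale rail, and finish while still holding it there: do not let go at the end. Leave the other fuses and the things lying about where they are.

Things in the scene. Friction and masses are not known exactly. Their poses are not given: they have to be found in the camera images.
- tester: Load tester, a flat grey case fixed to the shelf, 260 (x) x 200 (y) x 35 mm high, panel top at 35 mm. Origin: centre of its underside. Its -x side is its front, towards the robot; it may be turned by up to 0.4 rad. A round dial meter 52 mm high overall stands at x +85, y -55 mm; two brass binding posts 51 mm high overall at x -90, y +45 and +80 mm.
- socket_mouth (a point): Centre of the mouth of the round socket, on top of a black block 64 x 64 mm at x +75, y +62 mm of the tester, 67 mm above the shelf. Round blind hole 28.5 mm in diameter, 25 mm deep, with a 3 mm chamfer; a seated 60 mm fuse sticks out 35 mm. Axes as the tester's.
- pull_slide: Spring-return slide of the tester. Origin: on the tester's underside plane, on its centre line (y = 0), below the handle bar; at x = +20 mm of the tester when home. Axes as the tester's. It slides straight along the tester's -x, 0 to 80 mm (end stop); the spring pulls back with 3 N at home plus 0.12 N per mm, and returns it home when let go.
- pull_bar (a point): Centre of the handle bar: a round black bar 14 mm in diameter, 56 mm long along the tester's y, on two 10 mm posts 42 mm apart, its axis 90 mm above the shelf; the slide's plate below it tops out at 46 mm. Nothing stands before or behind the bar, so it can be pinched from above, fingers closing along the tester's x. It moves with the slide.
- pointer_tip (a point): Tip of the dark pointer on the slide, directed to the tester's -y, 64 mm from the slide's centre line and at the same tester x as the bar; moves with the slide.
- mark_tip (a point): Tip of the brass mark, a pointed clip 10 mm wide, top 51 mm above the shelf, fixed on the steel scale rail along the tester's -y side and directed to +y. Axes as the tester's. It sits 28 to 60 mm nearer the front (-x) than the pointer at home; the pointer is on the mark when both have the same tester x.
- fuse_thin: Cartridge fuse standing upright: grey ceramic barrel with brass end caps, 19 mm diameter, 60 mm tall. Origin: centre of its underside, z up along its axis. Too thin: stands loose in the socket.
- fuse_mid: Cartridge fuse standing upright: grey ceramic barrel with brass end caps, 26 mm diameter, 60 mm tall. Origin: centre of its underside, z up along its axis. The one that fits the socket.
- fuse_thick: Cartridge fuse standing upright: grey ceramic barrel with brass end caps, 33 mm diameter, 60 mm tall. Origin: centre of its underside, z up along its axis. Too thick to enter the socket.
- terminal_clamp: Bystander: brass terminal clamp, 40 x 20 mm, 24 mm high. Origin: centre of its underside.
- fuse_holder_a: Bystander: empty grey ceramic fuse holder, 60 x 26 mm, 23 mm high. Origin: centre of its underside.
- fuse_holder_b: Bystander: empty grey ceramic fuse holder, 60 x 26 mm, 23 mm high. Origin: centre of its underside.
- earpiece: Bystander: round black headphone earpiece, 50 mm in diameter, 18 mm high. Origin: centre of its underside.
- screwdriver: Bystander: screwdriver, 180 mm long, lying behind the tester.
- battery_case: Bystander: blue steel toggle-latch battery case, fixed, 200 x 130 mm, 160 mm high with its carrying handle, to the left of the tester. Origin: centre of its underside.

How it is judged:
By the outcome, as a careful person would: the job done as asked, in the order asked, and still so for the second after the job is handed in, while the arm keeps its last pose, push and grip.
It also fails if it takes over 51 s, if anything falls off the work surface, if the arm or the gripper's body presses on something with over 40 N, if the wrist force passes 120 N, or if a joint passes its speed limit or range.

## Working session

There is one attempt and no reset: what is moved stays moved. The work goes in short steps, each a Python script; the robot and the scene stay as the last script left them, time stands still between calls to the robot, and variables do not carry over. Pictures are saved under pics/ and viewed, at most 10 in all, crops included, and the job is handed in when it is done.

```bash
mkdir -p pics; ls
python3 - <<'E'
from bench import env, vision
import cv2,numpy as np
for n in("top","side"):
    c=vision.capture(n); cv2.imwrite(f"pics/{n}0.png",c["image"]); np.savez(f"{n}0.npz",**c)
    print(n,c["intrinsics"].tolist(),c["R"].round(3).tolist(),c["t"], (-c["R"].T@c["t"]).round(3))
s=env.observe();print(s["orientation"],s["clock"],env.tip_extent,s["position"])
E
```

```text
bench.py
pics
top [[399.9612207708198, 0.0, 276.6984144007705], [0.0, 399.9612207708198, 212.5618351350372], [0.0, 0.0, 1.0]] [[0.021, -1.0, -0.002], [-0.992, -0.021, -0.122], [0.122, 0.005, -0.993]] [0.07525539 0.56690036 1.1811383 ] [0.417 0.082 1.242]
side [[494.86514274319717, 0.0, 275.15450319702353], [0.0, 494.86514274319717, 203.92796114212905], [0.0, 0.0, 1.0]] [[0.932, -0.362, -0.0], [-0.267, -0.685, -0.678], [0.245, 0.632, -0.735]] [-0.48795321  0.28147159  1.16299818] [ 0.244 -0.719  1.046]
[ 9.86350608e-01  1.64656564e-01 -6.93597601e-05 -8.30217723e-04] 0.1 0.014 [ 0.19472615 -0.56688759  0.23588845]
```

View pics/top0.png

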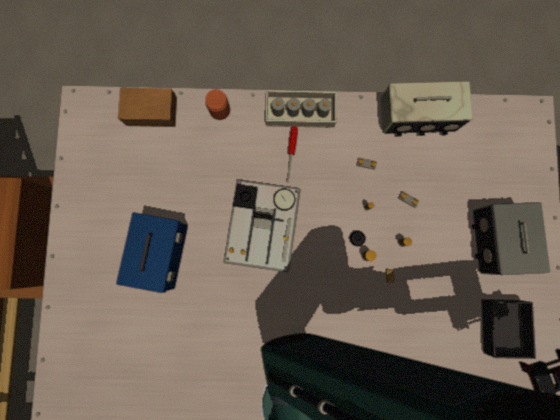

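View pics/side0.png

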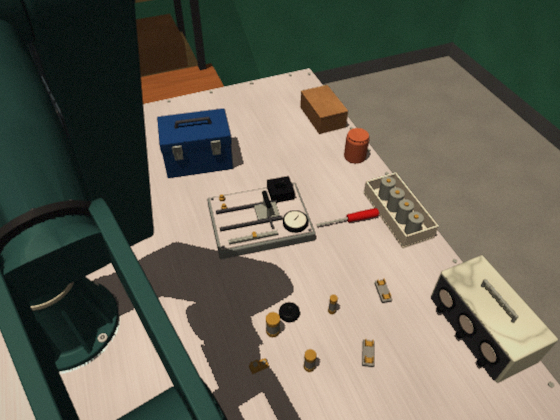

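The top view shows the tester around (263,225). The fuses are at (370,205) thin, (406,241) mid and (370,256) thick. In the side view the fuses are at (333,303), (310,360) and (273,323). I'll zoom in on the tester.

```bash
python3 - <<'E'
import cv2,numpy as np
t=cv2.imread("pics/top0.png");s=cv2.imread("pics/side0.png")
g=lambda i:np.clip((i/255.)**.7*255,0,255).astype('uint8')
cv2.imwrite("pics/tc.png",g(cv2.resize(t[172:277,220:305],None,fx=5.6,fy=5.6,interpolation=cv2.INTER_CUBIC)))
cv2.imwrite("pics/sc.png",g(cv2.resize(s[172:258,203:319],None,fx=6.8,fy=6.8,interpolation=cv2.INTER_CUBIC)))
E
cat > h.py <<'E'
import numpy as np,cv2
def load(n): return dict(np.load(f"{n}.npz"))
def ray(c,uv):
    d=c["R"].T@np.linalg.inv(c["intrinsics"])@np.array([uv[0],uv[1],1.]); return -c["R"].T@c["t"],d
def onz(c,uv,z):
    o,d=ray(c,uv); return o+d*(z-o[2])/d[2]
def cloud(c):
    v,u=np.mgrid[:420,:560]; z=c["range_z"]
    p=np.stack([u,v,np.ones_like(u)],-1)@np.linalg.inv(c["intrinsics"]).T*z[...,None]
    return (p-c["t"])@c["R"]
def proj(c,X):
    q=c["intrinsics"]@(c["R"]@np.asarray(X)+c["t"]); return q[:2]/q[2]
def tri(cs,uvs):
    A=[];b=[]
    for c,uv in zip(cs,uvs):
        o,d=ray(c,uv); d/=np.linalg.norm(d); P=np.eye(3)-np.outer(d,d); A.append(P); b.append(P@o)
    return np.linalg.lstsq(np.vstack(A),np.hstack(b),rcond=None)[0]
E
python3 - <<'E'
from h import *
for n in("top0","side0"):
    c=load(n); P=cloud(c); ok=c["range_z"]>0
    print(n,"valid",ok.mean())
    # tester panel & fuse tops by height
    hsv=cv2.cvtColor(c["image"],cv2.COLOR_BGR2HSV)
    m=(ok&(P[...,2]>.045)&(P[...,2]<.075)&(P[...,0]>.4)&(P[...,0]<.9)&(P[...,1]<0.0)&(P[...,1]>-.45)).astype('uint8')
    k,l,st,ce=cv2.connectedComponentsWithStats(m)
    for i in range(1,k):
        if st[i,4]>8: q=P[l==i]; print(st[i].tolist(),ce[i].round(1),np.median(q,0).round(4))
    m=((hsv[...,0]>8)&(hsv[...,0]<30)&(hsv[...,1]>140)&(hsv[...,2]>70)&ok&(P[...,2]<.09)&(P[...,0]>.2)&(P[...,0]<.9)).astype('uint8')
    k,l,st,ce=cv2.connectedComponentsWithStats(m)
    print("brass")
    for i in range(1,k):
        if st[i,4]>5: q=P[l==i]; print(st[i].tolist(),ce[i].round(1),np.median(q,0).round(4))
E
```

```text
top0 valid 0.9958715986394557
[307, 103, 9, 10, 58] [310.8 107.6] [ 0.888  -0.011   0.0639]
[318, 104, 13, 10, 98] [323.9 107.8] [ 0.8891 -0.051   0.0641]
[384, 105, 72, 26, 261] [411.9 124.9] [ 0.8333 -0.3079  0.0623]
[307, 107, 30, 16, 69] [325.1 118.5] [ 0.8519 -0.0658  0.0486]
[367, 202, 7, 7, 38] [370.1 204.8] [ 0.5914 -0.1912  0.0585]
[402, 237, 10, 9, 71] [406.7 241.2] [ 0.4856 -0.2983  0.0592]
[364, 250, 12, 11, 106] [369.9 255.1] [ 0.4422 -0.1897  0.0591]
brass
[206, 99, 22, 14, 152] [217. 105.] [0.8809 0.2733 0.0863]
[119, 100, 52, 20, 997] [144.7 109.7] [0.8686 0.4967 0.0693]
[359, 159, 4, 5, 18] [360.5 161. ] [ 0.7365 -0.1718  0.0135]
[371, 162, 4, 5, 16] [372.9 164.1] [ 0.7278 -0.212   0.0135]
[49, 176, 4, 8, 19] [ 50.7 178.9] [ 0.7401  1.0343 -0.3964]
[0, 178, 43, 127, 2197] [ 10.5 239.8] [ 0.4842  1.0578 -0.1918]
[401, 193, 6, 6, 18] [403.4 195.6] [ 0.6293 -0.3039  0.0151]
[413, 199, 5, 6, 19] [414.9 201.6] [ 0.6101 -0.3401  0.0148]
[368, 203, 6, 5, 24] [370.3 204.9] [ 0.5911 -0.1916  0.0587]
[284, 237, 4, 3, 10] [285.5 238. ] [0.4876 0.0593 0.0505]
[403, 238, 9, 8, 51
[... 1329 characters left out ...]
[0.4861 0.056  0.0516]
[377, 280, 8, 5, 31] [380.8 282.2] [ 0.7358 -0.1747  0.0153]
[382, 293, 9, 6, 34] [386.1 296. ] [ 0.7292 -0.2125  0.0146]
[330, 295, 7, 9, 55] [333. 299.] [ 0.5903 -0.1968  0.0599]
[329, 310, 6, 4, 16] [331.3 311.7] [ 0.5879 -0.2003  0.0095]
[266, 313, 14, 14, 163] [272.4 319.2] [ 0.4406 -0.1962  0.0606]
[267, 332, 12, 5, 27] [272.2 334.4] [ 0.4356 -0.2058  0.0107]
[365, 340, 9, 6, 42] [368.5 342.9] [ 0.6297 -0.3065  0.0163]
[305, 350, 11, 13, 116] [309.8 355.6] [ 0.4836 -0.3044  0.0604]
[365, 356, 9, 7, 44] [368.5 359.6] [ 0.6111 -0.3414  0.0154]
[259, 359, 10, 8, 23] [263.9 361.5] [ 0.3984 -0.2586  0.0106]
[304, 366, 10, 6, 21] [307.7 369. ] [ 0.4788 -0.3103  0.0104]
```

View pics/tc.png

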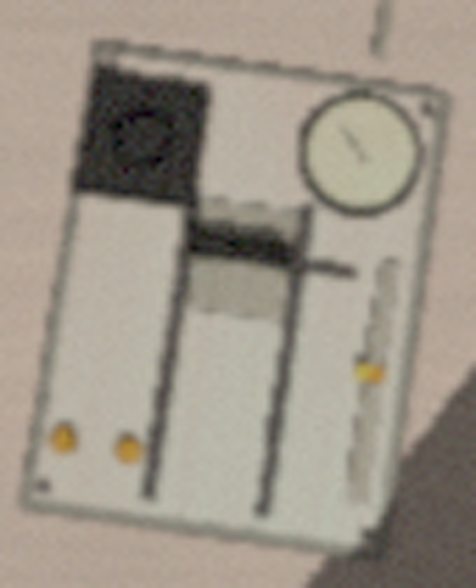

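View pics/sc.png

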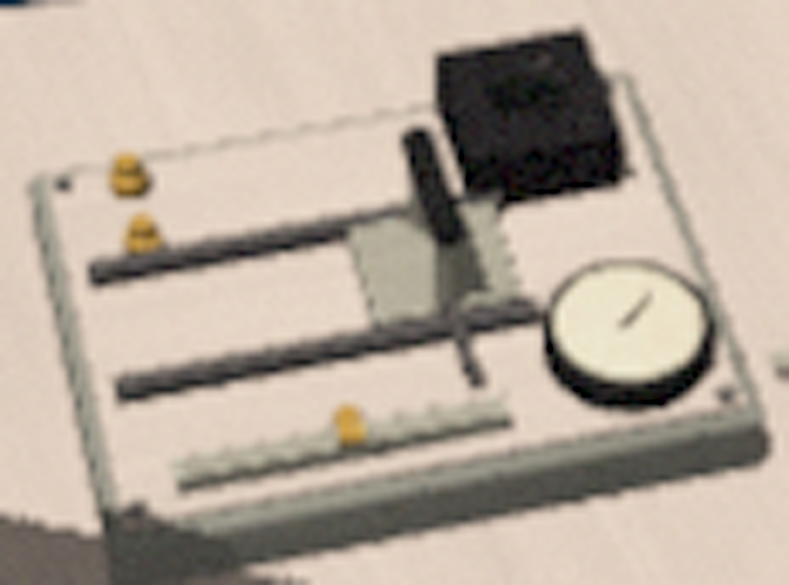

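The crops show the socket hole at about (245,197) in the full top image, the bar at about (263,216), the pointer tip at about (283,220.5) and the brass mark at about (285.5,238). The tester is turned by about -0.15 rad. Next I'll fit its pose from each camera.

```bash
cat > fit.py <<'E'
from h import *
def pose(c,verbose=True):
    P=cloud(c); ok=c["range_z"]>0; z=P[...,2]; hsv=cv2.cvtColor(c["image"],cv2.COLOR_BGR2HSV)
    reg=ok&(P[...,0]>.4)&(P[...,0]<.72)&(P[...,1]>.03)&(P[...,1]<.29)
    def big(m):
        k,l,st,ce=cv2.connectedComponentsWithStats(m.astype('uint8')); i=1+np.argmax(st[1:,4]); return l==i
    def ctr(m,zz):   # centre of rotated rect/ellipse in plane z
        v,u=np.nonzero(m); q=np.array([onz(c,(a,b),zz)[:2] for a,b in zip(u,v)])
        r=cv2.minAreaRect((q*1000).astype('float32')); return np.array(r[0])/1000,r[1],r[2],q.mean(0)
    out={}
    panel=big(reg&(z>.02)); 
    r=ctr(big(reg&(abs(z-.067)<.006)&(hsv[...,2]<110)&(P[...,0]>.54)),.067); out["block"]=r[0]; print("block",r)
    r=ctr(big(reg&(abs(z-.052)<.006)&(P[...,0]>.52)&(hsv[...,2]>110)&(P[...,1]<.14)),.052); out["meter"]=r[0]; print("meter",r)
    r=ctr(big(reg&(abs(z-.035)<.006)),.035); print("panel",r)
    k,l,st,ce=cv2.connectedComponentsWithStats((reg&(hsv[...,0]>8)&(hsv[...,0]<30)&(hsv[...,1]>120)&(z>.03)).astype('uint8'))
    b=[ce[i] for i in range(1,k) if st[i,4]>5]; b=[onz(c,x,.05)[:2] for x in b]; b.sort(key=lambda p:p[1]); print("brass",np.round(b,4))
    M=[(75,62),(85,-55),(-90,45),(-90,80)]; Q=np.array([r0 for r0 in (out["block"],out["meter"],b[-2],b[-1])]); M=np.array(M)/1000
    m0=M.mean(0);q0=Q.mean(0); H=(M-m0).T@(Q-q0); th=np.arctan2(H[0,1]-H[1,0],H[0,0]+H[1,1])
    R=np.array([[np.cos(th),-np.sin(th)],[np.sin(th),np.cos(th)]]); t=q0-R@m0
    print("yaw",th,"t",t,"res mm",((M@R.T+t-Q)*1000).round(1).tolist()); print("mark tester",(R.T@(b[0]-t)*1000).round(1)); return th,t
if __name__=="__main__":
    for n in("top0","side0"):
        c=load(n); th,t=pose(c)
        R=np.array([[np.cos(th),-np.sin(th)],[np.sin(th),np.cos(th)]])
        print("socket",R@[.075,.062]+t,"bar",R@[.02,0]+t)
E
python3 fit.py
```

```text
block (array([0.60942999, 0.18357492]), (64.16912078857422, 64.22508239746094), 82.60237884521484, array([0.60947252, 0.18369124]))
meter (array([0.60471808, 0.06601517]), (54.80380630493164, 54.21464920043945), 1.1954853534698486, array([0.60527777, 0.06597811]))
panel (array([0.52730896, 0.13139546]), (198.6193389892578, 257.39520263671875), 82.93343353271484, array([0.50810878, 0.13655892]))
brass [[0.4876 0.0587]
 [0.4433 0.1861]
 [0.4482 0.2207]]
yaw -0.1206199948929607 t [0.52741462 0.13072309] res mm [[-0.1, -0.3], [0.5, -0.1], [0.1, 0.2], [-0.5, 0.3]]
mark tester [-30.9 -76.3]
socket [0.60933    0.18324803] bar [0.5472693  0.12831654]
block (array([0.60956073, 0.17940257]), (70.49022674560547, 65.99910736083984), 82.13800811767578, array([0.60924865, 0.17952679]))
meter (array([0.60628314, 0.06740633]), (59.86542892456055, 58.48313522338867), 68.74161529541016, array([0.60586587, 0.06703472]))
panel (array([0.52740955, 0.12595998]), (203.37240600585938, 258.34100341796875), 83.02786254882812, array([0.50608525, 0.12530064]))
brass [[0.4867 0.0569]
 [0.4422 0.1799]
 [0.4464 0.2127]]
yaw -0.09058839792341482 t [0.52810071 0.12653236] res mm [[-1.2, 2.1], [1.5, -3.3], [0.4, -0.4], [-0.7, 1.6]]
mark tester [-34.9 -73.1]
socket [0.60840199 0.1814933 ] bar [0.5480187  0.12472307]
```

Fitting the top camera leaves residuals under 0.5 mm, with yaw -0.1206. The two cameras disagree by about 4 mm in y. I'll squeeze the mid fuse along y and then along x, which centres it in the tool, then carry it over the socket and look.

```bash
cat > r.py <<'E'
from bench import env, vision
from h import *
from scipy.spatial.transform import Rotation as Ro
TH=-0.1206; Rt=np.array([[np.cos(TH),-np.sin(TH)],[np.sin(TH),np.cos(TH)]])
def ori(phi):
    y=np.array([np.cos(phi),np.sin(phi),0]);z=np.array([0,0,-1.]);return Ro.from_matrix(np.stack([np.cross(y,z),y,z],1)).as_quat()
def st(m=""):
    s=env.observe(); print(m,"t%.1f"%s["clock"],s["position"].round(4) if hasattr(s["position"],"round") else s["position"],"gap",round(float(s["finger_gap"]),4),"F",np.round(s["force"],1),"grip",np.round(s["grip_force"],1)); return s
def snap(n):
    for k in("top","side"):
        c=vision.capture(k); np.savez(f"{k}{n}.npz",**c); cv2.imwrite(f"pics/{k}{n}.png",c["image"])
E
python3 - <<'E'
from r import *
F=[.4853,-.3015]
q1,q2=ori(TH-np.pi/2),ori(TH)
env.move_ptp(F+[.13],q1); env.servo_line(F+[.028],contact_N=8); st("down")
env.move_gripper(.02); st("sq1")
env.move_gripper(.06); env.servo_line(F+[.095],rate=.25); env.move_ptp(F+[.095],q2); 
env.servo_line(F+[.042],rate=.2,contact_N=8); st("down2")
env.move_gripper(.02); s=st("sq2")
env.servo_line(F+[.18],rate=.25); st("up")
S=[.6089,.1815]
env.move_ptp(S+[.14],q2); st("over"); snap(1)
E
```

```text
down t2.4 [ 0.4857 -0.3022  0.0286] gap 0.0876 F [-0.2 -0.7 -0.3] grip 0.0
sq1 t3.4 [ 0.4853 -0.3014  0.0279] gap 0.0258 F [-0.6  0.2 -0.2] grip 30.0
down2 t6.4 [ 0.4848 -0.3011  0.0416] gap 0.0597 F [-0.8 -0.6  0.4] grip 0.0
sq2 t7.0 [ 0.4856 -0.3017  0.0425] gap 0.0256 F [0.5 0.1 5.2] grip 30.0
up t7.7 [ 0.4845 -0.3009  0.1789] gap 0.0255 F [-0.   0.9 -2. ] grip 30.0
over t9.5 [0.6092 0.1804 0.14  ] gap 0.0254 F [ 0.5  0.1 -0.7] grip 30.0
```

Run:
```python
from h import *
a=load("top1")["image"][150:240,200:300];b=load("side1")["image"][110:210,220:340]
f=lambda i,s:cv2.resize(i,(400,int(400*i.shape[0]/i.shape[1])),interpolation=cv2.INTER_CUBIC)
A,B=f(a,4),f(b,4);h=max(len(A),len(B));o=np.zeros((h,800,3),'uint8');o[:len(A),:400]=A;o[:len(B),400:]=B
cv2.imwrite("pics/c1.png",np.clip((o/255.)**.6*255,0,255).astype('uint8'))
```

```text
(no output)
```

View pics/c1.png

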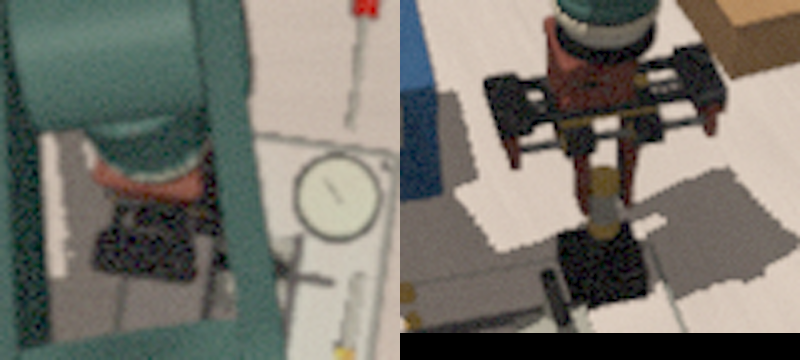

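The side view shows the fuse held upright over the block, its lower cap at about (281,178). I'll use depth from this one camera for both the fuse axis and the block top, so the calibration bias cancels.

```bash
cat > m.py <<'E'
from h import *
from scipy.optimize import least_squares
c=load("side1");P=cloud(c);h=cv2.cvtColor(c["image"],cv2.COLOR_BGR2HSV)
m=(h[...,0]>8)&(h[...,0]<32)&(h[...,1]>110)&(h[...,2]>60)&(abs(P[...,0]-.609)<.04)&(abs(P[...,1]-.18)<.04)&(P[...,2]>.07)
v,u=np.nonzero(m);print("brass px",len(u),u.min(),u.max(),v.min(),v.max())
for lo,hi in((0,170),(170,300)):
    s=(v>=lo)&(v<hi); print(" cap",s.sum(),"u mean",u[s].mean().round(2),"v",v[s].min(),v[s].max(),"z",P[v[s],u[s],2].min().round(3),P[v[s],u[s],2].max().round(3))
X=np.array([.6092,.1804]); 
print("pred axis px bottom/ top",proj(c,[*X,.0985]),proj(c,[*X,.158]))
# barrel cloud between the fingers
q=P[145:186,u.min():u.max()+1].reshape(-1,3); q=q[(np.hypot(*(q[:,:2]-X).T)<.022)&(q[:,2]>.1)&(q[:,2]<.12)]
f=least_squares(lambda p:np.hypot(q[:,0]-p[0],q[:,1]-p[1])-.013,X,loss="soft_l1",f_scale=.002)
print("axis seen",f.x,"n",len(q),"bias",f.x-X)
for n in("side0","top0"):
    c=load(n);P=cloud(c);h=cv2.cvtColor(c["image"],cv2.COLOR_BGR2HSV)
    for tol in(.002,.003,.004):
        b=(abs(P[...,2]-.067)<tol)&(abs(P[...,0]-.609)<.05)&(abs(P[...,1]-.182)<.05)
        r=cv2.minAreaRect((P[b][:,:2]*1000).astype('float32'));print(n,tol,b.sum(),np.round(r[0],2),np.round(r[1],1),round(r[2],1),"zmed",np.median(P[b][:,2]).round(4))
E
python3 m.py
```

```text
brass px 8 264 284 115 160
 cap 8 u mean 274.38 v 115 160 z 0.155 0.297m.py:7: RuntimeWarning: Mean of empty slice.
  s=(v>=lo)&(v<hi); print(" cap",s.sum(),"u mean",u[s].mean().round(2),"v",v[s].min(),v[s].max(),"z",P[v[s],u[s],2].min().round(3),P[v[s],u[s],2].max().round(3))
  ret = ret.dtype.type(ret / rcount)
Traceback (most recent call last):
  File "m.py", line 7, in <module>
    s=(v>=lo)&(v<hi); print(" cap",s.sum(),"u mean",u[s].mean().round(2),"v",v[s].min(),v[s].max(),"z",P[v[s],u[s],2].min().round(3),P[v[s],u[s],2].max().round(3))
                                                                             ~~~~~~~~^^
ValueError: zero-size array to reduction operation minimum which has no identity
```

```bash
python3 - <<'E'
import re
s=open("m.py").read()
i=s.index("m=(h[");j=s.index("X=np.array");s=s[:i]+s[j:]
s=s.replace("P[145:186,u.min():u.max()+1]","P[145:190,268:296]").replace("<.022","<.03")
s=s.replace("f=least","print(len(q),q.mean(0).round(4),q.std(0).round(4));f=least")
open("m.py","w").write(s)
E
python3 m.py
python3 - <<'E'
from h import *
c=load("side1");P=cloud(c)
print(c["image"][150:192:6,264:300:2].sum(2)); print((P[150:192:6,270:296:2]*1000).round(0).astype(int)[...,1]); print((P[150:192:6,270:296:2,2]*1000).astype(int))
h=cv2.cvtColor(c["image"],cv2.COLOR_BGR2HSV); print(h[178,270:292].tolist())
E
```

```text
pred axis px bottom/ top [280.4407816  177.86379673] [280.61023525 161.76254821]
47 [0.6067 0.1709 0.1105] [0.0069 0.0035 0.0053]
axis seen [0.61010539 0.18072886] n 47 bias [0.00090539 0.00032886]
side0 0.002 199 [610.75 183.01] [70.4 64.7] 82.2 zmed 0.0673
side0 0.003 271 [610.75 183.01] [70.4 64.7] 82.2 zmed 0.0676
side0 0.004 328 [610.8  182.97] [70.5 64.7] 82.0 zmed 0.0678
top0 0.002 211 [609.7  183.79] [64. 64.] 82.9 zmed 0.0669
top0 0.003 297 [609.7  183.79] [64. 64.] 82.9 zmed 0.0665
top0 0.004 340 [609.71 183.78] [64. 64.] 82.9 zmed 0.0662
[[502 207  66  30  40  20  25  50  75  72  64  73  79  56  37  38  15  39]
 [501 505 426   5  26  26  62 405 501 496 404  14  57  51 426 501 506 500]
 [510 509 508 510 207  59  59 102 112 109 108  21  51 271 511 508 502 511]
 [515 514 517 519 201  39  40  97 102 105 106  18  38 362 508 470 299 169]
 [515 511 504 522 510 349  99 111 107 109 100 177 171 175 169 161 399 174]
 [460 285  18  20   6  23  29  79 107 108  53  10  11 329 524 166 159 174]
 [177 136   0   1   6  20  38  14  30   0   8  10  10  24  53 151 109 164]]
[[155 152 153 151 1
[... 380 characters left out ...]
 231 231 222 226 222 220 219 223 225 222]
 [214 216 212 189   2   0   0   2 175 182 180   1   5]
 [  1   3 169 169 161 155 160 160 159 161 160   5   3]
 [  3   1 149 147 144 148 147 145 138 143   2   2   2]
 [  2   4   4 127 122 126 123 121   0   0   2   1   2]
 [ 66  66  68  66 100  99 101  67  67  65  64   0   2]
 [ 70  69  67  58  51  45  49  51  69  69  65  67  32]]
[[13, 53, 129], [13, 59, 129], [12, 59, 108], [13, 42, 43], [15, 49, 42], [21, 77, 33], [11, 156, 31], [16, 156, 49], [16, 180, 51], [18, 182, 49], [20, 189, 50], [18, 194, 46], [18, 157, 47], [19, 205, 46], [15, 177, 46], [22, 199, 32], [173, 146, 7], [126, 106, 12], [135, 146, 7], [16, 62, 78], [13, 54, 165], [15, 57, 194]]
```

Run:
```python
from r import TH,Rt
from h import *
for n in("side0","top0"):
    c=load(n);P=cloud(c)
    L=(P[...,:2]-[.609,.182])@Rt   # tester axes about guess
    b=(abs(P[...,2]-.067)<.003)&(abs(L)<.04).all(-1); l=L[b]*1000
    # per-line edges: median of extreme along each axis, robust
    def edges(a,o):
        lo=[];hi=[]
        for k in range(-24,25,4):
            s=abs(l[:,o]-k)<3
            if s.sum()>5: lo.append(l[s,a].min());hi.append(l[s,a].max())
        return np.median(lo).round(1),np.median(hi).round(1)
    print(n,"x edges",edges(0,1),"y edges",edges(1,0))
    # hole: low points inside; rim by ray onto plane z=.067
    k=(P[...,2]<.060)&(P[...,2]>.03); v,u=np.nonzero(k)
    q=np.array([onz(c,x,.067)[:2] for x in zip(u,v)]); q=(q-[.609,.182])@Rt*1000; q=q[(abs(q)<20).all(1)]
    if len(q): print(" hole px",len(q),q.mean(0).round(2),q.min(0).round(1),q.max(0).round(1))
```

```text
side0 x edges (np.float64(-29.4), np.float64(31.9)) y edges (np.float64(-31.8), np.float64(31.4))
 hole px 46 [ 0.5  -2.03] [-12.3 -13.4] [12.9  9.3]
top0 x edges (np.float64(-30.4), np.float64(30.8)) y edges (np.float64(-29.3), np.float64(33.0))
 hole px 67 [0.16 1.31] [-12.9 -11.9] [12.6 19. ]
```

The side camera's bias is only about 1 mm, so the socket centre is near (0.609, 0.1813). I'll lower the fuse with contact sensing and probe small offsets if it stops high.

Run:
```python
from r import *
q=ori(TH); S=np.array([.609,.1813])
env.servo_line([*S,.113],q,rate=.1); st("pre")
env.servo_line([*S,.084],q,rate=.03,contact_N=8); st("end")
```

```text
pre t10.0 [0.6086 0.1809 0.1124] gap 0.0256 F [ 0.2 -0.1 -0.4] grip 30.0
end t10.4 [0.6095 0.1818 0.1081] gap 0.0254 F [ 1.1  1.9 -1.7] grip 30.0
```

Run:
```python
from r import *
q=ori(TH); S=np.array([.609,.1813])
env.sleep(.1);st("c")
for d in [(.0012,.0015),(.0005,.003)]:
    env.servo_line([*(S+d),.110],q,rate=.05)
    r=env.servo_line([*(S+d),.084],q,rate=.03,contact_N=8); s=st(str(d)); 
    env.sleep(.1); s=st()
    if s["position"][2]<.104: break
```

```text
c t10.5 [0.6095 0.1818 0.108 ] gap 0.0254 F [ 1.6  2.1 -1.4] grip 30.0
(0.0012, 0.0015) t11.6 [0.6098 0.1827 0.0845] gap 0.0255 F [-0.8 -0.9  4.9] grip 30.0
 t11.7 [0.6098 0.1827 0.0845] gap 0.0254 F [-0.9 -0.3  5.9] grip 30.0
```

The fuse went fully in: TCP z is 0.0845, as expected for seated, and 24 mm lower than the earlier stop. That also confirms the top camera fit. Now I'll release it and grip the bar.

Run:
```python
from r import *
q=ori(TH); p=env.observe()["position"]
env.move_gripper(.05); st("rel")
env.servo_line([p[0],p[1],.135],q,rate=.2)
B=np.array([.5475,.1280])
env.servo_line([*B,.135],q,rate=.2)
env.servo_line([*B,.085],q,rate=.15,contact_N=8); st("at bar")
env.move_gripper(.0); st("grip"); snap(2)
D=Rt@[-.0509,0]
env.servo_line([*(B+D),.085],q,rate=.06); env.sleep(.3); st("pulled"); snap(3)
a=load("top3")["image"][172:277,220:305];b=load("side3")["image"][172:258,203:319]
o=np.zeros((500,800,3),'uint8');A=cv2.resize(a,(400,494),interpolation=2);C=cv2.resize(b,(400,296),interpolation=2);o[:494,:400]=A;o[:296,400:]=C
cv2.imwrite("pics/c3.png",np.clip((o/255.)**.6*255,0,255).astype('uint8'))
```

```text
rel t12.3 [0.6089 0.1825 0.0836] gap 0.0501 F [-0.1 -0.4  0.2] grip 0.0
at bar t13.7 [0.5481 0.1285 0.0847] gap 0.0499 F [ 0.4 -0.4  0.2] grip 0.0
grip t14.4 [0.5479 0.128  0.0853] gap 0.0133 F [0.1 0.3 1.5] grip 30.0
pulled t15.8 [0.4997 0.1339 0.0854] gap 0.0133 F [ 7.3 -2.1 -3.6] grip 30.0
```

View pics/c3.png

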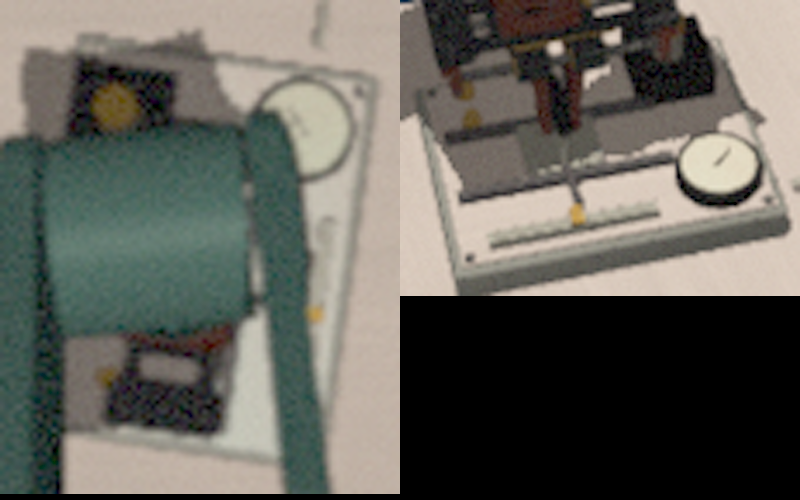

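The fuse sits in the socket, at about (115,103) in the left half of the crop. The pointer tip, at about (577,200) on the right, is close to the mark at (577,214). I'll measure the remaining offset.

```bash
cat > pm.py <<'E'
from r import TH,Rt
from h import *
import sys
T=np.array([.5274,.1307])
def tx(c,uv,z): return Rt.T@(onz(c,uv,z)[:2]-T)*1000
def meas(n,pz=.048):
    c=load(n);P=cloud(c);g=c["image"].astype(float).sum(2);h=cv2.cvtColor(c["image"],cv2.COLOR_BGR2HSV)
    L=np.dstack([(P[...,:2]-T)@Rt*1000,P[...,2]*1000])
    m=(h[...,0]>8)&(h[...,0]<32)&(h[...,1]>110)&(abs(L[...,1]+76)<16)&(L[...,2]>38)&(L[...,2]<60)&(abs(L[...,0])<70)
    v,u=np.nonzero(m); w=h[m][:,1].astype(float)-80; mk=(np.average(u,weights=w),np.average(v,weights=w)); M=tx(c,mk,.050)
    # pointer: dark pixels between rail and slide, y -62..-40
    V,U=np.mgrid[:420,:560]; uv=np.stack([U,V,np.ones_like(U)],-1)
    d=uv@np.linalg.inv(c["intrinsics"]).T@c["R"]; o=-c["R"].T@c["t"]; X=o+d*((pz-o[2])/d[...,2])[...,None]; L2=(X[...,:2]-T)@Rt*1000
    out=[]
    for y in range(-62,-44,3):
        s=(abs(L2[...,1]-y)<2)&(abs(L2[...,0]-(20 if n[-1] in"02" else M[0]))<12)
        bg=np.percentile(g[s],70); wt=np.clip(bg-60-g[s],0,None)
        out.append(np.average(L2[s][:,0],weights=wt).round(1) if wt.sum()>100 else None)
    pm=(g<350)&(L2[...,1]<-46)&(L2[...,1]>-62)&(abs(L2[...,0]-(20 if n[-1] in"02" else M[0]))<6)
    print(n,"mark",M.round(2),len(u),"pointer x at y -62..-47:",out,"depth z",np.median(L[...,2][pm]).round(1))
for n in sys.argv[1:]: meas(n)
E
python3 pm.py top0 side0 side2 side3
```

```text
top0 mark [-31.18 -76.49] 14 pointer x at y -62..-47: [np.float64(20.4), np.float64(21.0), np.float64(21.2), np.float64(21.0), np.float64(21.4), np.float64(21.9)] depth z 49.4
side0 mark [-28.87 -77.73] 23 pointer x at y -62..-47: [np.float64(21.2), np.float64(20.8), np.float64(21.1), np.float64(20.7), np.float64(20.6), np.float64(20.7)] depth z 50.0
side2 mark [-24.54 -77.71] 24 pointer x at y -62..-47: [np.float64(21.1), np.float64(20.8), np.float64(21.1), np.float64(20.7), np.float64(20.5), np.float64(20.7)] depth z 50.5
side3 mark [-29.67 -76.83] 26 pointer x at y -62..-47: [np.float64(-26.7), np.float64(-27.0), np.float64(-27.5), np.float64(-27.9), np.float64(-27.6), np.float64(-25.9)] depth z 52.2
```

```bash
python3 - <<'E'
s=open("pm.py").read()
s=s.replace("    v,u=np.nonzero(m);","    k,l,sx,_=cv2.connectedComponentsWithStats(m.astype('uint8'));m=l==1+np.argmax(sx[1:,4]);v,u=np.nonzero(m);").replace("pz=.048","pz=.0495")
open("pm.py","w").write(s)
E
python3 pm.py top0 side0 side2 side3
python3 - <<'E'
from h import *
i=load("side3")["image"][215:250,235:280];cv2.imwrite("pics/z3.png",cv2.resize(i,None,fx=14,fy=14,interpolation=cv2.INTER_CUBIC))
E
```

```text
top0 mark [-31.18 -76.49] 14 pointer x at y -62..-47: [np.float64(20.3), np.float64(20.8), np.float64(21.0), np.float64(20.9), np.float64(21.2), np.float64(21.8)] depth z 49.4
side0 mark [-31.37 -77.95] 22 pointer x at y -62..-47: [np.float64(20.5), np.float64(20.4), np.float64(20.0), np.float64(20.3), np.float64(21.0), np.float64(20.3)] depth z 50.2
side2 mark [-31.32 -78.03] 22 pointer x at y -62..-47: [np.float64(20.4), np.float64(20.4), np.float64(20.1), np.float64(20.2), np.float64(21.0), np.float64(20.2)] depth z 50.4
side3 mark [-31.03 -76.88] 25 pointer x at y -62..-47: [np.float64(-27.4), np.float64(-27.0), np.float64(-27.4), np.float64(-27.8), np.float64(-28.2), np.float64(-27.3)] depth z 52.3
```

View pics/z3.png

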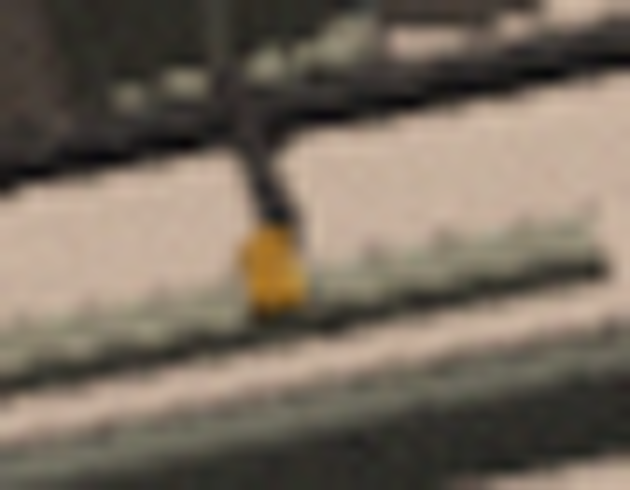

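The zoom shows the pointer to the right (+x) of the mark. The numbers agree: mark at -31.2, pointer at -27.5. I'll draw it about 3.5 mm further.

```bash
python3 - <<'E'
from r import *
B=np.array([.5475,.1280])
env.servo_line([*(B+Rt@[-.0509-.0035,0]),.085],ori(TH),rate=.03); env.sleep(.4); st(); snap(4); env.sleep(.2); snap(5);st()
E
python3 pm.py side4 side5
python3 - <<'E'
from h import *
i=load("side5")["image"][215:250,235:280];cv2.imwrite("pics/z5.png",cv2.resize(i,None,fx=14,fy=14,interpolation=cv2.INTER_CUBIC))
E
```

```text
t16.6 [0.4964 0.1343 0.0854] gap 0.0134 F [ 7.8 -2.5 -3.5] grip 30.0
 t17.0 [0.4965 0.1343 0.0854] gap 0.0134 F [ 8.5 -3.8 -3.4] grip 30.0
side4 mark [-31.22 -77.08] 24 pointer x at y -62..-47: [np.float64(-30.5), np.float64(-31.0), np.float64(-30.7), np.float64(-31.6), np.float64(-31.5), np.float64(-30.6)] depth z 50.8
side5 mark [-31.38 -77.21] 25 pointer x at y -62..-47: [np.float64(-30.6), np.float64(-30.9), np.float64(-30.7), np.float64(-31.5), np.float64(-31.6), np.float64(-30.5)] depth z 51.5
```

View pics/z5.png

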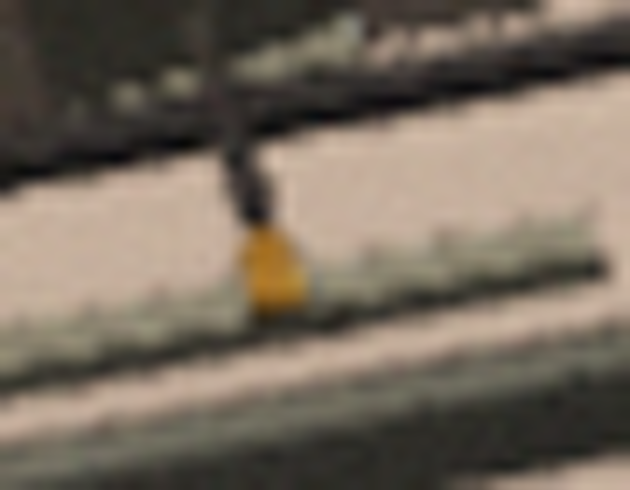

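The pointer tip, at about (257,222) in the zoom, now meets the mark's tip. It measures within about 0.5 mm and is holding steady, so I'm handing the job in.

```bash
python3 -c "
from bench import env, vision
print(env.close_job())"
```

```text
the job is handed in; nothing more can be done
None
```

I seated the 26 mm fuse fully in the socket and let go of it, then drew the handle until the pointer was within about 0.5 mm of the brass mark. I handed the job in at about 17 s with the handle still gripped; no verdict came back.

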